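# Feel for the clear well and seat the new tube

## Robot

A 7-joint arm with a two-finger parallel gripper is mounted at the origin on the work surface. World frame = base frame: x ahead of the robot, y to its left, z up, the work surface at z = 0. Lengths are in m, angles in rad, forces in N, time in s.
With the tool pointing down it reaches from about 0.425 to 1.025 m from the base axis. Payload 9.4 kg.
Tool frame: the origin (TCP) lies midway between the tips of the shut fingers; the grasp point (between the pads) lies manip.pinch_z behind it (manip.pinch_z is the distance from the TCP to the grasp point, in m); z points along the fingers, y is the direction in which the jaws open and shut (so a half turn about z gives the same grasp; the last joint's range is limited). The gripper opens to 93 mm and grips with 3 to 60 N. Pads are 15 mm wide; open, the fingers measure 128 mm over their backs; the gripper's body (75 mm by 188 mm) begins 65 mm behind the grasp point.
Start: joints at [-1.384, 0.599, -0.003, 1.599, 0.002, 0.943, -0.08], TCP at [0.189, 0.7, 0.219] pointing down, gripper open.
Joint ranges: [-2.57, 2.57], [-0.35, 1.97], [-1.29, 1.29], [0.11, 2.56], [-1.05, 4.19], [0.11, 1.86], [-2.63, 2.63]. Speed limits (rad/s): [2.22, 2.22, 3.01, 3.01, 3.14, 3.14, 3.14].

## Interface

Orientations are given as a unit quaternion [w, x, y, z].
In Python, from cell import manip gives the robot as it stands.
- The arm moves only by the tool send_rows, never from a script. Its arguments are lists of equal length, an entry for each row: "linear": the shift along the tool's x, y, z each as a share of 50 cm, from -1 to 1, a list of three; "spin": the turn about the tool's z as a share of 180 degrees, from -1 to 1; "hand": the gripper's target within -1 to 1 (fully open at 1, half-way at 0, shut at -1). A call has 1 to 20 rows; each row is the pose to reach, as a shift and turn from the pose measured when the call began, along the tool's axes at that moment, turning the shorter way round; what a row does not reach only later rows make up. A row lasts 1/8 s, in which the tool goes at most 62.5 mm and 10.7 degrees, less where a joint would pass 70% of its speed; a pose out of reach is approached as far as the arm can. A call with a number of a shift or a turn outside -1 to 1 is refused whole. A call with a gripper value outside its range is refused whole. The fingers move at their own pace and stop on an object; "grip_force" is the grip in N (left out, the last holds). Time passes only in rows, so rows that repeat a pose let the fingers close. It gives the time, the measured TCP pose, the force and the opening at its end, in the units of the state.
- manip.get_state(): the state, without advancing time (a new reading comes with each control period).
- manip.snapshot(name): name is "scene" or "side" or "wrist"; returns a dict with "pixels" (400x640x3 uint8, red, green, blue), "z_map" (400x640 float32, m along the optical axis (not along the pixel's ray), 0 where there is no reading), "fx", "fy", "cx", "cy" (pixels), "k1" (the pictures are not rectified: a ray, as slopes to the right and down, at radius r is drawn at 1 + k1 r^2 times it, then the intrinsics apply), "eye" and "attitude" of the camera in the world. Camera axes: x right, y up, looking along -z (the intrinsics and any distortion apply to the point x, -y, -z); pixel columns grow to the right and rows downward; lengths in m; the calibration is good to about 2 mm. A picture is of the moment at which its call begins.
- manip.job_done(): hands the job in, once; it reports no verdict.
Trained networks look in the newest picture that a camera, given by its name, has taken for a name from the list of things; names that differ only in an ending like _2 or _b are one class to them, and where a whole thing is asked for, a point or a joint stands for the part that bears it (a point fixed in the world has none). Each returns a list of dicts, best first, with "score" (0 to 1); they miss things now and then, are a little off and sometimes report something else, mostly with a low value. They report only what shows in the picture. A call takes as long as a camera call.
- manip.cut_out(camera, query): "pixels" (400x640 bool, what is visible of it) and "centre" ([column, row] in pixels, amid what is visible of it).
The state is a dict: "t": time; "qpos": joint angles; "dq": joint speeds; "joint_torque": joint torques, N m; "tool_pos": TCP position; "tool_rot": TCP orientation; "force": force on the tool from outside, world axes, zero at the start; "ft_torque": the same for the moment, N m; "opening": opening from 0.0 (shut) to 1.0 (fully open).
Only numpy, scipy, OpenCV 4.12 (cv2) and the standard library are available. Lean on these libraries where they do the work, as an engineer would, in place of code of your own. Each camera call takes 0.05 s, during which the arm holds its last target.

## Task

Two of the three shuttered wells of the cold block still hold a broken-off stub of an old tube, out of sight at the bottom. Take the new green-capped tube and use it to feel the wells gently, backing out of any that stops it short and never forcing or dropping it, until you find the clear well; press it fully home there until the sprung bottom just gives, and let go. Leave everything else on the counter where it is.

Things in the scene. Friction and masses are not known exactly. Their poses are not given: they have to be found in the camera images.
- tube: New medicine tube: loose, rigid, standing upright on the counter, 110 mm tall, about 0.12 kg. White barrel 26 mm in diameter (lowest 68 mm, foot bevelled 3 mm), above it a green cap 29 mm in diameter and 42 mm tall. Origin at the centre of its underside, z up along it. Hold it 90 to 95 mm above its underside, so that the fingers stay clear of the block when it is home.
- tube_center (a point): Centre of the tube, on its axis, 55 mm above its underside.
- block: Fixed aluminium block, blue front strip: 90 (own x) x 230 (own y) x 80 mm high, origin at the centre of its underside, z up. Three upright round wells, diameter 29 mm, at own y = -70, 0, +70 mm, x = 0. Which is clear varies. A clear well takes the tube 65 mm deep; a stub stops it 30 to 50 mm deep. Well bottoms are sprung: 3 N preload, 4 N/mm, 4 mm travel, then solid. Never press the block with more than 30 N.
- well_0 (a point): Centre of the mouth of the well at the block's own y = -70 mm, to the right seen from the robot; on the block's top face, 80 mm above the counter (2 mm bevel). A black two-leaf sprung shutter 4 mm below it hides the inside; a tube pushed down swings the leaves aside (under 4 N) and they close when it is drawn out.
- well_1 (a point): Centre of the mouth of the well at the block's own y = 0, the middle; on the block's top face, 80 mm above the counter (2 mm bevel). A black two-leaf sprung shutter 4 mm below it hides the inside; a tube pushed down swings the leaves aside (under 4 N) and they close when it is drawn out.
- well_2 (a point): Centre of the mouth of the well at the block's own y = +70 mm, to the left seen from the robot; on the block's top face, 80 mm above the counter (2 mm bevel). A black two-leaf sprung shutter 4 mm below it hides the inside; a tube pushed down swings the leaves aside (under 4 N) and they close when it is drawn out.
- carton_blue: Loose upright medicine carton with blue band, 50 x 90 x 70 mm high; not to be disturbed. Origin at its underside.
- carton_green: Loose carton with green band, 60 x 110 x 50 mm high; not to be disturbed. Origin at its underside.
- carton_flat: Loose flat carton with orange band, 45 x 120 x 35 mm high; not to be disturbed. Origin at its underside.
- pill_bottle: Loose small amber pill jar, diameter 36, 55 mm high; not to be disturbed. Origin at its underside.
- syrup: Loose amber syrup bottle, diameter 60, 130 mm high; not to be disturbed. Origin at its underside.
- count_tray: Loose blue tablet-counting tray, 140 x 180 x 22 mm; not to be disturbed. Origin at its underside.
- spatula: Loose counting spatula lying flat, 150 mm long; not to be disturbed.
- dish: Loose small terracotta-coloured dish, diameter 64, 25 mm high; not to be disturbed. Origin at its underside.

How it is judged:
On the way, in this order (a step that is already met when the one before it is completed fails the run):
1. the tube is picked up, its underside more than 90 mm above the counter (height (world z) of tube_center above 0.145 m), for 0.1 s.
2. the tube has been lowered at least 20 mm into a well ((horizontal distance between tube_center and well_0 below 0.006 m or horizontal distance between tube_center and well_1 below 0.006 m or horizontal distance between tube_center and well_2 below 0.006 m) and z of tube_center in the frame of block below 0.115 m), for 0.05 s.
3. the tube is pressed home so that the clear well's sprung bottom gives (at least 0.4 mm, about 4 to 5 N) ((horizontal distance between tube_center and well_0 below 0.004 m or horizontal distance between tube_center and well_1 below 0.004 m or horizontal distance between tube_center and well_2 below 0.004 m) and z of tube_center in the frame of block below 0.0696 m), for 0.02 s.
At the end, for the whole second after the job is handed in: The tube stands fully home in the clear well (its underside within 3.5 mm of the clear well's bottom level, axis within 4 mm of a well's centre, within 0.08 rad of upright), at rest and released ((horizontal distance between tube_center and well_0 below 0.004 m or horizontal distance between tube_center and well_1 below 0.004 m or horizontal distance between tube_center and well_2 below 0.004 m) and z of tube_center in the frame of block below 0.0735 m and angle between tube's own z axis and vertical below 0.08 rad and linear speed of tube below 0.02 m/s and contact force between tube and the arm below 0.1 N and contact force between tube and the fingers below 0.1 N); the robot touches nothing.
It fails at once if the cold block is pressed, directly or through a stub, with more than 30 N (contact force between block and anything else above 30 N).
It fails at once if the tube is dropped or rammed down a well (faster than 0.35 m/s inside it) ((horizontal distance between tube_center and well_0 below 0.01 m or horizontal distance between tube_center and well_1 below 0.01 m or horizontal distance between tube_center and well_2 below 0.01 m) and z of tube_center in the frame of block below 0.13 m and linear speed of tube above 0.35 m/s).
It fails at once if the tube is tipped over (more than 0.6 rad) (angle between tube's own z axis and vertical above 0.6 rad).
It fails at once if another thing on the counter is moved by more than 25 mm (distance of any of carton_blue, carton_green, carton_flat, pill_bottle, syrup, count_tray, spatula, dish from where it was at the start of the episode above 0.025 m).
It also fails if it takes over 64 s, if anything falls off the work surface, if the arm or the gripper's body presses on something with over 40 N, if the wrist force passes 120 N, or if a joint passes its speed limit or range.

## Working session

There is one attempt and no reset: what is moved stays moved. The work goes in short steps, Python scripts to look and compute and a tool call to move; the robot and the scene stay as the last step left them, time stands still between calls to the robot, and variables do not carry over. Pictures are saved under pics/ and viewed, and the job is handed in when it is done.

Besides the shell and the picture viewer there is one more tool, called after "Emit:" as a command line: name --pt "numbers of a row" for each row, then --argument value for the rest. send_rows: Moves the arm, as the interface text tells. Shift numbers are shares of 50 cm and turn numbers shares of 180 degrees, none past 1 either way. Its arguments: {"type":"object","properties":{"linear":{"type":"array"},"spin":{"type":"array"},"hand":{"type":"array"},"grip_force":{"type":"number"}},"required":["linear","spin","hand"]}

```bash
ls; mkdir -p pics; cat > h.py <<'E'
import numpy as np, cv2
from cell import manip
from scipy.spatial.transform import Rotation as R
def rot(q): 
    q=np.array(q,float)
    return q if q.shape==(3,3) else R.from_quat([q[1],q[2],q[3],q[0]]).as_matrix()
def shot(n,f):
    s=manip.snapshot(n); cv2.imwrite('pics/'+f,s['pixels'][:,:,::-1]); np.savez('pics/'+f+'.npz',**s); return s
def rays(s,u,v):
    x=(np.asarray(u,float)-s['cx'])/s['fx']; y=(np.asarray(v,float)-s['cy'])/s['fy']
    a,b=x.copy(),y.copy()
    for _ in range(30):
        k=1+s['k1']*(a*a+b*b); a,b=x/k,y/k
    return np.stack([a,-b,-np.ones_like(a)],-1)
def pts(s,u,v,z=None):
    r=rays(s,u,v); z=s['z_map'][np.asarray(v,int),np.asarray(u,int)] if z is None else z
    return (r*np.asarray(z)[...,None])@rot(s['attitude']).T+np.array(s['eye'])
def plane(s,u,v,h):
    d=rays(s,u,v)@rot(s['attitude']).T; e=np.array(s['eye'])
    return e+d*((h-e[2])/d[...,2])[...,None]
E
python3 - <<'E'
from h import *
st=manip.get_state()
for k in st: print(k,np.round(st[k],4))
print(manip.pinch_z)
for n in ('scene','side','wrist'):
    s=shot(n,n+'0.png'); print(n,s['eye'],s['attitude'],s['fx'],s['k1'])
    for q in ('tube','block','well_0'):
        for d in manip.cut_out(n,q)[:3]: print(n,q,d['score'],d['centre'],d['pixels'].sum())
E
```

```text
pics
t 0.0
qpos [-1.3837  0.6001 -0.0025  1.6001  0.0018  0.9429 -0.0798]
dq [ 0.      0.0007  0.0016  0.0012 -0.0017  0.0003  0.0009]
joint_torque [-1.00000e-04 -7.65109e+01  1.49710e+00 -2.52340e+01 -5.25000e-02
  1.71000e-02  2.00000e-04]
tool_pos [0.189  0.6995 0.2178]
tool_rot [-0.000e+00  1.315e-01  9.913e-01 -8.000e-04]
force [ 0.0198  0.259  -0.2059]
ft_torque [ 0.0523 -0.0164  0.0074]
opening 1.001
0.0188
scene [1.02153231 0.63859529 0.87999168] [0.25681221 0.09693263 0.36084995 0.891313  ] 419.4035201652902 0.023148240342398804
scene tube 0.86 [303.3, 162.7] 292
scene block 0.63 [387.8, 254.4] 4557
scene well_0 0.86 [386.5, 254.5] 4579
side [ 0.50979133 -0.88092879  0.82084532] [ 0.90373638  0.42417514 -0.02304535 -0.05296155] 390.9576598386705 -0.05416231214420923
side tube 0.73 [320.2, 254.9] 361
side tube 0.54 [347.2, 146.5] 533
side block 0.72 [381.4, 189.4] 638
side well_0 0.64 [300.8, 183.0] 1904
side well_0 0.55 [384.8, 331.1] 1204
wrist [0.12525576 0.71774393 0.3865581 ] [ 0.78811376 -0.09530827 -0.07265708  0.60374993] 339.0631769293123 -0.00943351152648354
```

View pics/scene0.png

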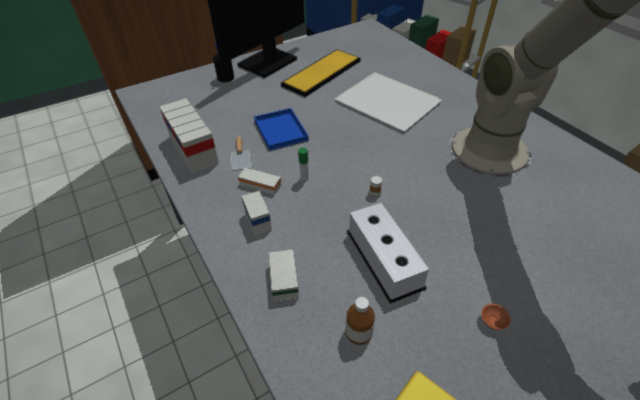

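View pics/side0.png

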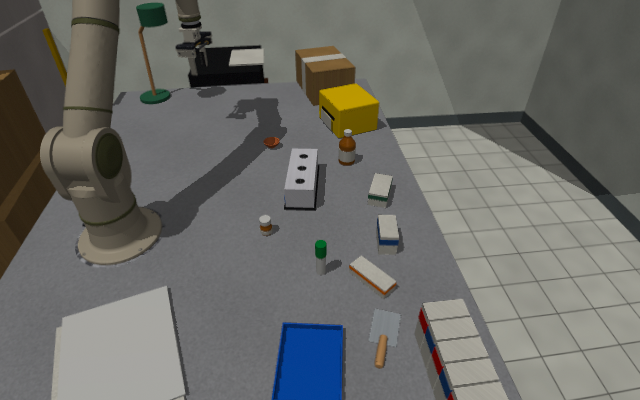

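View pics/wrist0.png

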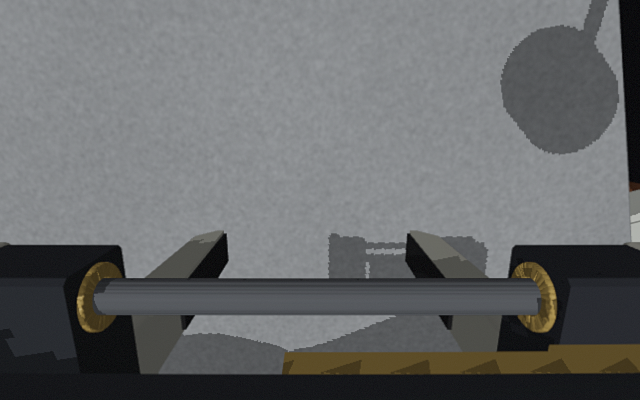

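The scene camera shows the tube at about (303,163) and the block at (387,254). The side camera shows the tube at (320,258) and the wells at about (304,156), (301,168) and (299,181). The wrist view has only counter in it. Next I'll measure the tube and the block.

```bash
python3 - <<'E'
from h import *
for n,box,tb in (('scene',(340,200,435,305),(290,140,320,190)),('side',(275,140,330,215),(305,232,335,282))):
    s=dict(np.load(f'pics/{n}0.png.npz'))
    s={k:(v if v.ndim else v.item()) for k,v in s.items()}
    V,U=np.mgrid[box[1]:box[3],box[0]:box[2]]
    P=pts(s,U,V); m=(abs(P[...,2]-.08)<.006)&(s['z_map'][V,U]>0)
    m=cv2.morphologyEx(m.astype(np.uint8),cv2.MORPH_OPEN,np.ones((2,2)))>0
    q=P[m]; r=cv2.minAreaRect(q[:,:2].astype(np.float32)*1000); print(n,'top z',np.median(q[:,2]),r,m.sum())
    g=s['pixels'].astype(int).max(2)[V,U]
    # dark blobs
    k,l,stt,c=cv2.connectedComponentsWithStats((g<85).astype(np.uint8))
    for i in range(1,k):
        if 15<stt[i,4]<400:
            uv=c[i]+np.array(box[:2]); print(' blob',stt[i],uv,plane(s,uv[0],uv[1],.08-.002))
    V,U=np.mgrid[tb[1]:tb[3],tb[0]:tb[2]]
    P=pts(s,U,V); px=s['pixels'].astype(int)[V,U]
    gm=(px[...,1]>px[...,0]+25)&(px[...,1]>px[...,2]+15); q=P[gm]
    print(' cap',gm.sum(),q.mean(0),q.min(0),q.max(0), 'bbox',U[gm].min(),U[gm].max(),V[gm].min(),V[gm].max())
    t=q[q[:,2]>np.percentile(q[:,2],98)-.003]; print(' top',t[:,2].mean(),len(t),(t.max(0)+t.min(0))/2, t.max(0)-t.min(0))
    # axis fit: circle-cylinder from side points
    from scipy.optimize import least_squares
    sd=P[(P[...,2]>.072)&(P[...,2]<.104)&gm]
    f=least_squares(lambda c:np.hypot(sd[:,0]-c[0],sd[:,1]-c[1])-.0145,sd[:,:2].mean(0)+.005*(sd[:,:2].mean(0)-np.array(s['eye'])[:2]),loss='soft_l1',f_scale=.002); print(' axis',f.x,np.sqrt(2*f.cost/len(sd)),len(sd))
    w=P[(P[...,2]>.01)&(P[...,2]<.065)]; print(' barrel',len(w),w.mean(0))
    im=cv2.resize(s['pixels'][box[1]-60:box[3]+10,box[0]-60:box[2]+30,::-1],None,fx=4,fy=4); cv2.imwrite(f'pics/{n}_z.png',im[:600,:800])
    print(box)
E
```

```text
scene top z 0.07976585385053286 ((688.4373779296875, 359.1146545410156), (846.3784790039062, 199.72317504882812), 53.275482177734375) 2854
 blob [27  0  9  2 16] [371.     200.4375] [0.51427986 0.03963641 0.078     ]
 blob [29 16 10  8 61] [373.3442623  219.62295082] [0.54961621 0.09779425 0.078     ]
 blob [42 36 11  8 70] [386.62857143 239.41428571] [0.56076019 0.16697777 0.078     ]
 blob [56 57 11  9 82] [401.13414634 260.8902439 ] [0.57165834 0.23576456 0.078     ]
 cap 119 [ 0.58609585 -0.19849796  0.10186494] [ 0.50814826 -0.34443532 -0.0044698 ] [1.02153231 0.63859529 0.87999168] bbox 298 307 147 163
 top 0.13254487212565436 35 [0.79581022 0.21044684 0.49455309] [0.45144419 0.85629689 0.77087719]
 axis [ 0.58044773 -0.20676687] 0.0014357125876945723 55
 barrel 144 [ 0.57517004 -0.22516932  0.03392992]
(340, 200, 435, 305)
side top z 0.07950332934754345 ((522.2868041992188, -243.27874755859375), (1271.442626953125, 102.21806335449219), 84.28094482421875) 1164
 blob [ 0  2  8  8 42] [278.28571429 145.64285714] [0.4878611  0.31098251 0.078     ]
 blob [25 14  8  4 24] [303.20833333 155.83333333] [0.57061985 0.23543391 0.078     ]
 blob [23 26  8  4 28] [301.5        167.71428571] [0.55966411 0.16638966 0.078     ]
 blob [21 39  9  5 35] [299.85714286 180.68571429] [0.54935934 0.09705941 0.078     ]
 cap 190 [ 0.57875182 -0.2142708   0.09672684] [ 0.56578529 -0.22589279 -0.00199687] [ 0.59419673 -0.08978265  0.11225257] bbox 315 326 240 258
 top 0.11011320023317561 68 [ 0.57940317 -0.20978933  0.11032718] [0.02566494 0.02699141 0.00385079]
 axis [ 0.58021392 -0.20823332] 0.0009683876544367652 94
 barrel 139 [ 0.57903361 -0.21822305  0.03737021]
(275, 140, 330, 215)
```

View pics/side_z.png

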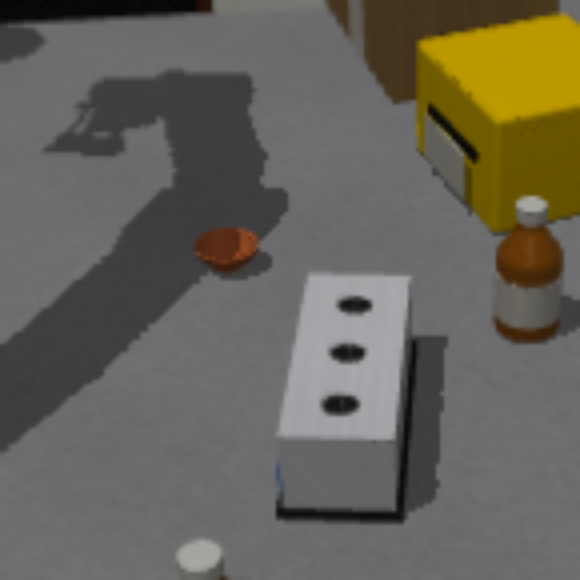

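```bash
python3 - <<'E'
from h import *
s=dict(np.load('pics/wrist0.png.npz')); s={k:(v if v.ndim else v.item()) for k,v in s.items()}
st=manip.get_state(); T=rot(st['tool_rot']); p=np.array(st['tool_pos'])
print(T); A=rot(s['attitude']); print('cam in tool',T.T@(np.array(s['eye'])-p),'fwd',T.T@(-A[:,2]),'right',T.T@A[:,0],'up',T.T@A[:,1])
for uv in ((320,200),(320,0),(320,240),(0,200),(640,200)):
    print(uv,'tool frame hit z=.08',(T.T@(plane(s,*uv,.08)-p)).round(3))
sc=dict(np.load('pics/scene0.png.npz')); sc={k:(v if v.ndim else v.item()) for k,v in sc.items()}
for n,u,v in(('syr',361,300),('pill',376,180),('flat',262,178)): print(n,pts(sc,np.array([u]),np.array([v])))
E
```

```text
[[-9.65416658e-01  2.60711858e-01  5.66431967e-05]
 [ 2.60711859e-01  9.65416659e-01  1.67893085e-05]
 [-5.03071139e-05  3.09762313e-05 -9.99999998e-01]]
cam in tool [ 0.0662268   0.00057121 -0.16792747] fwd [-2.37912262e-01 -5.01191301e-04  9.71286520e-01] right [3.08573111e-04 9.99999777e-01 5.91591157e-04] up [ 9.71286600e-01 -4.40459694e-04  2.37912055e-01]
(320, 200) tool frame hit z=.08 [-0.008  0.004  0.139]
(320, 0) tool frame hit z=.08 [0.16  0.003 0.139]
(320, 240) tool frame hit z=.08 [-0.048  0.004  0.139]
(0, 200) tool frame hit z=.08 [-0.008 -0.297  0.139]
(640, 200) tool frame hit z=.08 [-0.008  0.304  0.139]
syr [[0.73051485 0.29398869 0.12978645]]
pill [[ 0.43840972 -0.03678342  0.05380573]]
flat [[ 0.70389432 -0.24178791  0.03429226]]
```

Emit:
send_rows --pt "-0.97 -0.77 0" --pt "-0.97 -0.77 0" --pt "-0.97 -0.77 0" --pt "-0.97 -0.77 0" --pt "-0.97 -0.77 0" --pt "-0.97 -0.77 0" --pt "-0.97 -0.77 0" --pt "-0.97 -0.77 0" --pt "-0.97 -0.77 0" --pt "-0.97 -0.77 0" --pt "-0.97 -0.77 0" --pt "-0.97 -0.77 0" --pt "-0.97 -0.77 0" --spin '[0, 0, 0, 0, 0, 0, 0, 0, 0, 0, 0, 0, 0]' --hand '[0, 0, 0, 0, 0, 0, 0, 0, 0, 0, 0, 0, 0]' --grip_force 15

```text
t: 2.22
tool_pos: [0.5561, 0.2033, 0.2187]
tool_rot: [-0.0, 0.13, 0.991, 0.0]
force: [-0.3, 0.3, -0.5]
opening: 0.499
```

```bash
python3 - <<'E'
from h import *
s=shot('wrist','wrist1.png')
V,U=np.mgrid[0:400,0:640]
P=pts(s,U,V)
g=s['pixels'].astype(int).max(2)
k,l,stt,c=cv2.connectedComponentsWithStats((g<60).astype(np.uint8))
for i in range(1,k):
    if 200<stt[i,4]<6000: print(stt[i],c[i].round(1),plane(s,c[i][0],c[i][1],.08), plane(s,c[i][0],c[i][1],.076))
m=(abs(P[...,2]-.08)<.004)&(s['z_map']>0); print(m.sum(), np.median(P[m][:,2]))
cv2.imwrite('pics/m1.png',m.astype(np.uint8)*255)
E
```

```text
[174 133 215  26 419] [298.3 143.5] [0.50964868 0.19958201 0.08      ] [0.5098749  0.19930338 0.076     ]
[340 182  28  29 627] [353.6 195.8] [0.5691202  0.23624899 0.08      ] [0.57012184 0.23644844 0.076     ]
[266 190  28  28 571] [278.9 203.4] [0.5582658  0.16720007 0.08      ] [0.55912591 0.16649923 0.076     ]
[192 198  27  14 270] [204.  204.5] [0.54117894 0.09921838 0.08      ] [0.54181627 0.09763116 0.076     ]
[193 211  27  14 288] [206.4 217.1] [0.55332108 0.09730693 0.08      ] [0.55411672 0.09569479 0.076     ]
[ 204  234  225   57 3293] [315.3 276.4] [0.63867628 0.18078129 0.08      ] [0.64058482 0.18025753 0.076     ]
21589 0.08186313110691096
```

View pics/wrist1.png

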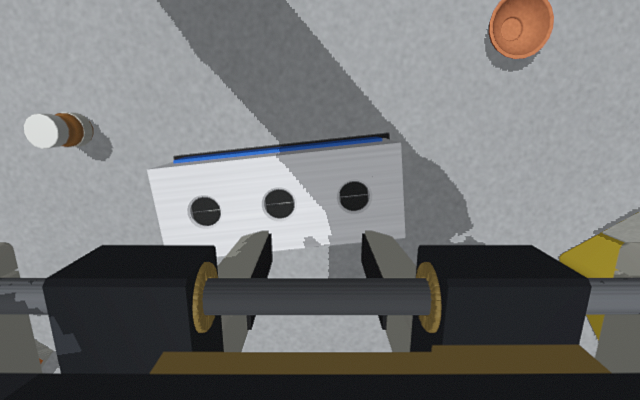

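Emit:
send_rows --pt "-0.26 -0.78 0" --pt "-0.26 -0.78 0" --pt "-0.26 -0.78 0" --pt "-0.26 -0.78 0" --pt "-0.26 -0.78 0" --pt "-0.26 -0.78 0" --pt "-0.26 -0.78 0" --pt "-0.26 -0.78 0" --pt "-0.26 -0.78 0" --pt "-0.26 -0.78 0" --pt "-0.26 -0.78 0" --spin '[0, 0, 0, 0, 0, 0, 0, 0, 0, 0, 0]' --hand '[0.4, 0.4, 0.4, 0.4, 0.4, 0.4, 0.4, 0.4, 0.4, 0.4, 0.4]'

```text
t: 3.65
tool_pos: [0.5812, -0.2056, 0.2186]
tool_rot: [-0.0, 0.129, 0.992, 0.0]
force: [0.4, -0.2, 0.2]
opening: 0.697
```

```bash
python3 - <<'E'
from h import *
s=shot('wrist','wrist2.png')
st=manip.get_state(); T=rot(st['tool_rot']); p=np.array(st['tool_pos']); print(st['t'],p)
V,U=np.mgrid[0:400,0:640]; P=pts(s,U,V)
px=s['pixels'].astype(int); gm=(px[...,1]>px[...,0]+25)&(px[...,1]>px[...,2]+15)&(s['z_map']>0)
q=P[gm]; print(gm.sum(),q.min(0),q.max(0))
t=gm&(abs(P[...,2]-np.median(q[:,2]))<.003); print(np.median(q[:,2]),t.sum())
c=cv2.findContours(t.astype(np.uint8),cv2.RETR_EXTERNAL,cv2.CHAIN_APPROX_NONE)[0]; c=max(c,key=len)
print(cv2.boundingRect(c)); (u,v),r=cv2.minEnclosingCircle(c); w=plane(s,u,v,.11); print(u,v,r,w,'tool',T.T@(w-p))
E
```

```text
3.7 [ 0.58115031 -0.20591733  0.21861081]
1064 [ 0.5642693  -0.23407615  0.00080296] [ 0.62289975 -0.19303831  0.11387531]
0.11169486361871087 888
(297, 180, 34, 34)
313.23382568359375 196.4581756591797 17.136287689208984 [ 0.57859119 -0.20698797  0.11      ] tool [ 0.00217101 -0.00175718  0.10861032]
```

View pics/wrist2.png

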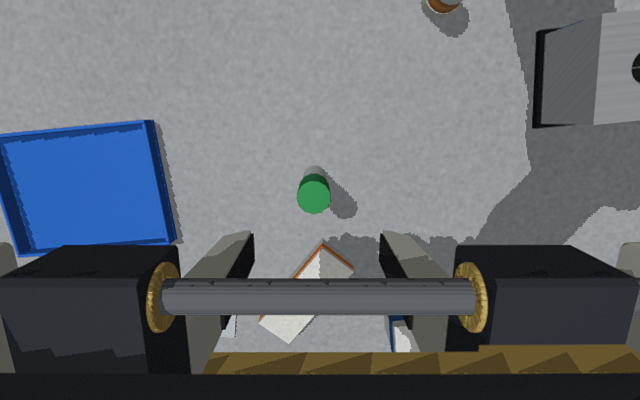

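The cap top shows at (313,196) between the fingers. All three cameras agree on it within 2 mm.

Emit:
send_rows --pt "0.002 -0.003 0.1" --pt "0.002 -0.003 0.2" --pt "0.002 -0.003 0.26" --pt "0.002 -0.003 0.29" --pt "0.002 -0.003 0.29" --pt "0.002 -0.003 0.29" --pt "0.002 -0.003 0.29" --pt "0.002 -0.003 0.29" --pt "0.002 -0.003 0.29" --pt "0.002 -0.003 0.29" --pt "0.002 -0.003 0.29" --spin '[0, 0, 0, 0, 0, 0, 0, 0, 0, 0, 0]' --hand '[0.4, 0.4, 0.4, 0.4, 0.4, -1, -1, -1, -1, -1, -1]' --grip_force 20

```text
t: 5.08
tool_pos: [0.58, -0.2071, 0.0739]
tool_rot: [0.0, 0.129, 0.992, 0.0]
force: [0.3, -0.1, 4.7]
opening: 0.309
```

Emit:
send_rows --pt "0 0 -0.03" --pt "0 0 -0.1" --pt "0 0 -0.2" --pt "0 0 -0.25" --pt "0 0 -0.25" --pt "0 0 -0.25" --spin '[0, 0, 0, 0, 0, 0]' --hand '[-1, -1, -1, -1, -1, -1]'

```text
t: 5.82
tool_pos: [0.5793, -0.2069, 0.1983]
tool_rot: [-0.0, 0.129, 0.992, 0.0]
force: [-0.5, 0.3, -2.5]
opening: 0.309
```

```bash
cat > tube.py <<'E'
from h import *
import sys
tag=sys.argv[1]
st=manip.get_state(); T=rot(st['tool_rot']); p=np.array(st['tool_pos']); print(st['t'],p.round(4),np.round(st['force'],2),st['opening'])
for n in ('scene','side','wrist'):
    s=shot(n,f'{n}_{tag}.png')
    V,U=np.mgrid[0:400,0:640]; P=pts(s,U,V); L=(P-p)@T
    px=s['pixels'].astype(int)
    m=(s['z_map']>0)&(np.hypot(L[...,0],L[...,1])<.03)
    gm=m&(px[...,1]>px[...,0]+25)&(px[...,1]>px[...,2]+15)
    q=L[gm]
    print(n,gm.sum(),'cap tool-z min/max',np.percentile(q[:,2],[1,99]).round(4) if len(q) else '', 'mean',q.mean(0).round(4) if len(q) else '')
    wm=m&(L[...,2]>.03)&(px.min(2)>70); w=L[wm]
    if len(w)>10: 
        print('  barrel',len(w),'z max',np.percentile(w[:,2],[2,98]).round(4),'mean',w.mean(0).round(4))
        a=w[w[:,2]>.06].mean(0);b=w[w[:,2]<.05].mean(0);print('  axis slope',((a-b)[:2]/(a-b)[2]).round(3))
E
python3 tube.py a
```

```text
5.825 [ 0.5793 -0.2069  0.1983] [-0.51  0.27 -2.47] 0.3086817392690744
scene 9 cap tool-z min/max [-0.0273 -0.0004] mean [-0.0119  0.0081 -0.0133]
  barrel 300 z max [0.0327 0.2014] mean [-0.0008  0.0039  0.1508]
  axis slope [ 0.025 -0.066]
side 14 cap tool-z min/max [-0.0109  0.0027] mean [-0.0115 -0.0088 -0.0043]
  barrel 434 z max [0.0331 0.2013] mean [-0.0006 -0.0034  0.1548]
  axis slope [0.013 0.062]
wrist 3142 cap tool-z min/max [-0.0386  0.0007] mean [ 0.0101  0.0006 -0.0293]
  barrel 2519 z max [0.0331 0.1977] mean [5.500e-03 1.000e-04 1.676e-01]
  axis slope [-0.05  -0.001]
```

Emit:
send_rows --pt "0.04 0.1 0" --pt "0.09 0.22 0" --pt "0.13 0.34 0" --pt "0.17 0.46 0" --pt "0.2 0.54 0" --pt "0.214 0.573 0" --pt "0.214 0.573 0" --pt "0.214 0.573 0" --pt "0.214 0.573 0" --pt "0.214 0.573 0" --spin '[0, 0, 0, 0, 0, 0, 0, 0, 0, 0]' --hand '[-1, -1, -1, -1, -1, -1, -1, -1, -1, -1]'

```text
t: 7.22
tool_pos: [0.5496, 0.0962, 0.198]
tool_rot: [-0.001, 0.13, 0.991, 0.0]
force: [-0.1, -0.6, -1.7]
opening: 0.307
```

```bash
python3 tube.py b; python3 - <<'E'
import cv2
a=cv2.imread('pics/side_b.png')[100:220,240:380]; b=cv2.imread('pics/scene_b.png')[140:290,310:450]
cv2.imwrite('pics/zb.png',cv2.hconcat([cv2.resize(a,(400,343)),cv2.resize(b,(400,343))]))
E
```

```text
7.225 [0.5496 0.0962 0.198 ] [-0.13 -0.64 -1.67] 0.3071918895559449
scene 69 cap tool-z min/max [-0.038   0.0002] mean [-0.0112  0.0048 -0.0243]
  barrel 393 z max [0.0333 0.1215] mean [-0.0013  0.0031  0.0973]
  axis slope [ 0.06  -0.127]
side 32 cap tool-z min/max [-0.0354  0.0034] mean [-0.0125 -0.0073 -0.0146]
  barrel 238 z max [0.0318 0.1211] mean [-0.0014 -0.0035  0.0897]
  axis slope [0.026 0.132]
wrist 3133 cap tool-z min/max [-0.0392  0.    ] mean [ 0.0102  0.0011 -0.03  ]
  barrel 2612 z max [0.0332 0.1204] mean [ 0.008  -0.0004  0.1041]
  axis slope [-0.061 -0.019]
```

View pics/zb.png

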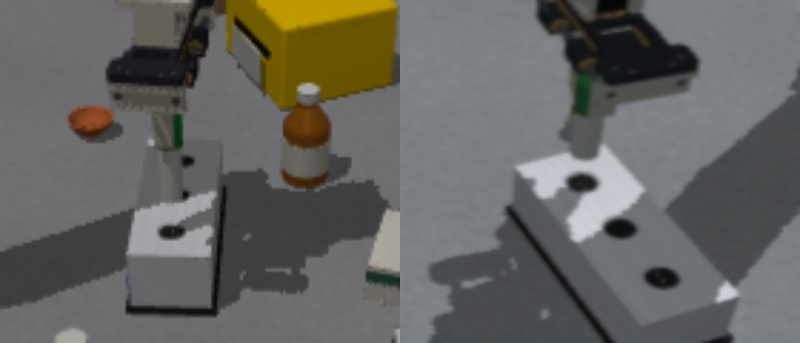

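View pics/wrist_b.png

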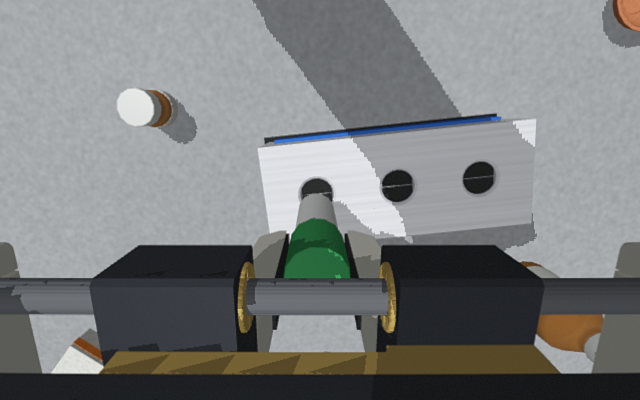

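Emit:
send_rows --pt "0.002 0.0025 0.03" --pt "0.002 0.0025 0.055" --pt "0.002 0.0025 0.075" --pt "0.002 0.0025 0.08" --pt "0.002 0.0025 0.09" --pt "0.002 0.0025 0.094" --pt "0.002 0.0025 0.094" --spin '[0, 0, 0, 0, 0, 0, 0]' --hand '[-1, -1, -1, -1, -1, -1, -1]'

```text
t: 8.25
tool_pos: [0.5488, 0.0985, 0.1511]
tool_rot: [-0.001, 0.13, 0.992, 0.0]
force: [0.5, -0.5, -2.4]
opening: 0.31
```

Emit:
send_rows --pt "-0.001 -0.0015 0.008" --pt "-0.001 -0.0015 0.016" --pt "-0.001 -0.0015 0.024" --pt "-0.001 -0.0015 0.032" --pt "-0.001 -0.0015 0.038" --pt "-0.001 -0.0015 0.038" --spin '[0, 0, 0, 0, 0, 0]' --hand '[-1, -1, -1, -1, -1, -1]'

```text
t: 9.0
tool_pos: [0.5489, 0.0976, 0.1317]
tool_rot: [-0.001, 0.13, 0.992, 0.0]
force: [-0.3, -0.3, -1.9]
opening: 0.307
```

Emit:
send_rows --pt "0 0 0.006" --pt "0 0 0.012" --pt "0 0 0.015" --pt "0 0 0.015" --spin '[0, 0, 0, 0]' --hand '[-1, -1, -1, -1]'

```text
t: 9.5
tool_pos: [0.5488, 0.0976, 0.1241]
tool_rot: [-0.001, 0.13, 0.992, 0.0]
force: [0.4, -0.3, -2.5]
opening: 0.306
```

Emit:
send_rows --pt "0 0 0.003" --pt "0 0 0.006" --pt "0 0 0.006" --spin '[0, 0, 0]' --hand '[-1, -1, -1]'

```text
t: 9.88
tool_pos: [0.5487, 0.0976, 0.1209]
tool_rot: [-0.001, 0.13, 0.992, 0.0]
force: [-0.2, -0.1, -2.2]
opening: 0.306
```

Emit:
send_rows --pt "0 0 0.003" --pt "0 0 0.006" --pt "0 0 0.006" --spin '[0, 0, 0]' --hand '[-1, -1, -1]'

```text
t: 10.25
tool_pos: [0.5491, 0.0977, 0.1184]
tool_rot: [-0.001, 0.13, 0.992, 0.0]
force: [-0.0, 0.7, 6.3]
opening: 0.308
```

Well_0 stops the tube at about 35.5 mm with roughly 8 N, so it holds a stub. I'll back out and move over well_1.

Emit:
send_rows --pt "0 0 -0.02" --pt "0 0 -0.06" --pt "0 0 -0.1" --pt "0 0 -0.11" --pt "0 0 -0.11" --pt "0.004 0.04 -0.11" --pt "0.01 0.1 -0.11" --pt "0.014 0.139 -0.11" --pt "0.014 0.139 -0.11" --pt "0.014 0.139 -0.11" --pt "0.014 0.139 -0.11" --spin '[0, 0, 0, 0, 0, 0, 0, 0, 0, 0, 0]' --hand '[-1, -1, -1, -1, -1, -1, -1, -1, -1, -1, -1]'

```text
t: 11.62
tool_pos: [0.5603, 0.1654, 0.1734]
tool_rot: [-0.001, 0.131, 0.991, 0.0]
force: [0.3, -0.2, -2.2]
opening: 0.31
```

```bash
python3 tube.py c; python3 - <<'E'
import cv2
a=cv2.imread('pics/side_c.png')[80:200,240:380]; b=cv2.imread('pics/wrist_c.png')[100:300,200:440]
cv2.imwrite('pics/zc.png',cv2.hconcat([cv2.resize(a,(400,343)),cv2.resize(b,(400,343))]))
E
```

```text
11.625 [0.5603 0.1654 0.1734] [ 0.31 -0.16 -2.21] 0.3097728743535441
scene 65 cap tool-z min/max [-0.0383  0.0009] mean [-0.012   0.0069 -0.0226]
  barrel 357 z max [0.0334 0.0976] mean [-0.003   0.0057  0.0789]
  axis slope [ 0.059 -0.105]
side 34 cap tool-z min/max [-0.0363  0.0034] mean [-0.0123 -0.0073 -0.0165]
  barrel 196 z max [0.0328 0.0969] mean [-0.0014 -0.0061  0.0753]
  axis slope [0.052 0.149]
wrist 3128 cap tool-z min/max [-0.0394 -0.0003] mean [ 0.0099  0.0008 -0.0301]
  barrel 2945 z max [0.0338 0.0949] mean [ 0.0081 -0.0003  0.0847]
  axis slope [-0.08  -0.018]
```

View pics/zc.png

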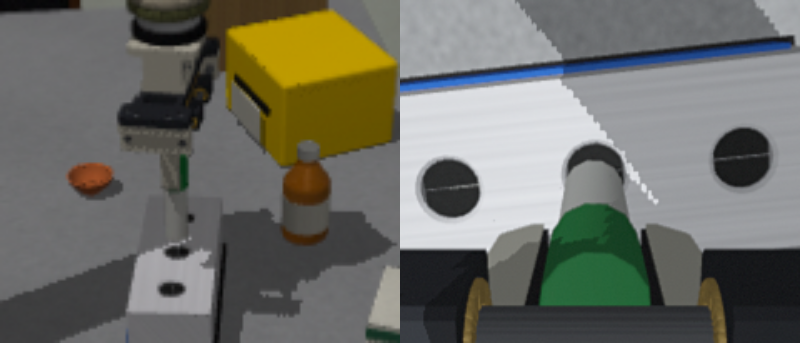

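Emit:
send_rows --pt "0.001 0.002 0.02" --pt "0.001 0.002 0.035" --pt "0.001 0.002 0.045" --pt "0.001 0.002 0.045" --spin '[0, 0, 0, 0]' --hand '[-1, -1, -1, -1]'

```text
t: 12.28
tool_pos: [0.5599, 0.1668, 0.1505]
tool_rot: [-0.001, 0.13, 0.991, 0.0]
force: [-0.6, -0.2, -0.6]
opening: 0.302
```

Emit:
send_rows --pt "0 0 0.008" --pt "0 0 0.016" --pt "0 0 0.024" --pt "0 0 0.032" --pt "0 0 0.038" --pt "0 0 0.038" --spin '[0, 0, 0, 0, 0, 0]' --hand '[-1, -1, -1, -1, -1, -1]'

```text
t: 13.02
tool_pos: [0.5597, 0.1668, 0.1311]
tool_rot: [-0.002, 0.13, 0.991, -0.0]
force: [0.1, -0.4, -2.7]
opening: 0.306
```

Emit:
send_rows --pt "0 0 0.006" --pt "0 0 0.012" --pt "0 0 0.014" --pt "0 0 0.014" --spin '[0, 0, 0, 0]' --hand '[-1, -1, -1, -1]'

```text
t: 13.52
tool_pos: [0.5596, 0.1668, 0.124]
tool_rot: [-0.002, 0.13, 0.991, -0.0]
force: [0.2, 0.6, -0.9]
opening: 0.31
```

Emit:
send_rows --pt "0 0 0.003" --pt "0 0 0.006" --pt "0 0 0.006" --spin '[0, 0, 0]' --hand '[-1, -1, -1]'

```text
t: 13.9
tool_pos: [0.5595, 0.1668, 0.1209]
tool_rot: [-0.002, 0.13, 0.991, -0.0]
force: [-0.2, -0.0, -2.6]
opening: 0.307
```

Emit:
send_rows --pt "0 0 0.003" --pt "0 0 0.006" --pt "0 0 0.006" --spin '[0, 0, 0]' --hand '[-1, -1, -1]'

```text
t: 14.28
tool_pos: [0.5594, 0.1667, 0.1177]
tool_rot: [-0.002, 0.13, 0.991, -0.0]
force: [0.6, -0.1, -2.0]
opening: 0.309
```

Emit:
send_rows --pt "-0.001 0 0.003" --pt "-0.001 0 0.006" --pt "-0.001 0 0.006" --spin '[0, 0, 0]' --hand '[-1, -1, -1]'

```text
t: 14.65
tool_pos: [0.5598, 0.1666, 0.1145]
tool_rot: [-0.002, 0.13, 0.991, -0.0]
force: [-0.5, -0.0, -2.4]
opening: 0.304
```

```bash
python3 -c "
from h import *
s=manip.get_state();print(s['t'],s['tool_pos'],s['force'])"
```

```text
14.65 [0.55977647 0.16658428 0.11454744] [-4.56208010e-01 -2.15126479e-03 -2.39513521e+00]
```

Emit:
send_rows --pt "0 0 0.003" --pt "0 0 0.006" --pt "0 0 0.006" --spin '[0, 0, 0]' --hand '[-1, -1, -1]'

```text
t: 15.02
tool_pos: [0.5597, 0.1666, 0.1114]
tool_rot: [-0.002, 0.13, 0.991, -0.0]
force: [-0.1, -0.3, -1.8]
opening: 0.308
```

Emit:
send_rows --pt "0 0 0.003" --pt "0 0 0.006" --pt "0 0 0.006" --spin '[0, 0, 0]' --hand '[-1, -1, -1]'

```text
t: 15.4
tool_pos: [0.5596, 0.1665, 0.1082]
tool_rot: [-0.002, 0.13, 0.991, -0.0]
force: [-0.8, 0.2, -2.5]
opening: 0.306
```

Emit:
send_rows --pt "0 0 0.003" --pt "0 0 0.006" --pt "0 0 0.006" --spin '[0, 0, 0]' --hand '[-1, -1, -1]'

```text
t: 15.78
tool_pos: [0.56, 0.1666, 0.1059]
tool_rot: [-0.002, 0.13, 0.991, -0.0]
force: [-2.4, -0.7, 7.7]
opening: 0.306
```

Well_1 stops the tube at about 48 mm with roughly 10 N, so it holds a stub too. I'll back out and go to well_2.

Emit:
send_rows --pt "0 0 -0.02" --pt "0 0 -0.06" --pt "0 0 -0.1" --pt "0 0 -0.135" --pt "0 0 -0.135" --pt "0 0 -0.135" --pt "0.004 0.04 -0.135" --pt "0.01 0.1 -0.135" --pt "0.014 0.141 -0.135" --pt "0.014 0.141 -0.135" --pt "0.014 0.141 -0.135" --pt "0.014 0.141 -0.135" --pt "0.014 0.141 -0.135" --spin '[0, 0, 0, 0, 0, 0, 0, 0, 0, 0, 0, 0, 0]' --hand '[-1, -1, -1, -1, -1, -1, -1, -1, -1, -1, -1, -1, -1]'

```text
t: 17.4
tool_pos: [0.5718, 0.2357, 0.1735]
tool_rot: [-0.002, 0.131, 0.991, -0.0]
force: [0.2, 0.4, -0.5]
opening: 0.303
```

```bash
python3 tube.py d; python3 - <<'E'
import cv2
a=cv2.imread('pics/side_d.png')[80:200,240:380]; b=cv2.imread('pics/wrist_d.png')[100:300,200:440]
cv2.imwrite('pics/zd.png',cv2.hconcat([cv2.resize(a,(400,343)),cv2.resize(b,(400,343))]))
E
```

```text
17.4 [0.5718 0.2357 0.1735] [ 0.19  0.45 -0.48] 0.3027654009080063
scene 76 cap tool-z min/max [-0.037   0.0008] mean [-0.0125  0.0064 -0.0212]
  barrel 392 z max [0.0329 0.0964] mean [-0.0037  0.006   0.0795]
  axis slope [ 0.068 -0.081]
side 26 cap tool-z min/max [-0.0373  0.0015] mean [-0.012  -0.0079 -0.0182]
  barrel 173 z max [0.0317 0.0972] mean [-0.0021 -0.0059  0.0759]
  axis slope [0.073 0.17 ]
wrist 3125 cap tool-z min/max [-0.0392 -0.0003] mean [ 0.0101  0.0009 -0.03  ]
  barrel 2924 z max [0.0339 0.0946] mean [ 0.008  -0.0002  0.0847]
  axis slope [-0.084 -0.015]
```

View pics/zd.png

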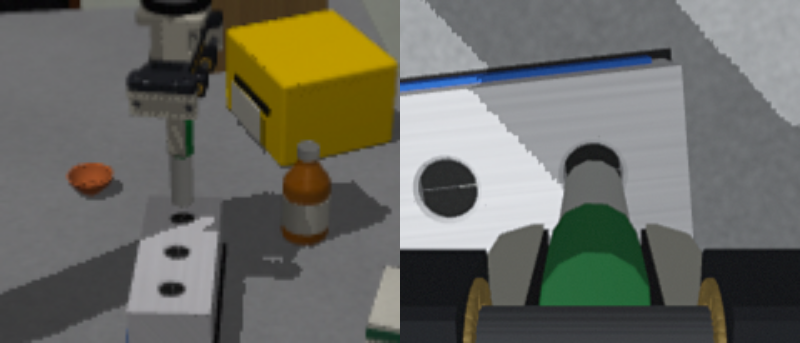

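The tube hangs straight over well_2 in both views and hasn't slipped, with the cap top still 39 mm above the TCP.

Emit:
send_rows --pt "0.0015 0 0.02" --pt "0.0015 0 0.035" --pt "0.0015 0 0.045" --pt "0.0015 0 0.045" --spin '[0, 0, 0, 0]' --hand '[-1, -1, -1, -1]'

```text
t: 18.05
tool_pos: [0.5708, 0.2362, 0.1504]
tool_rot: [-0.002, 0.131, 0.991, -0.0]
force: [-0.3, 0.2, -1.4]
opening: 0.31
```

Emit:
send_rows --pt "0 0 0.008" --pt "0 0 0.016" --pt "0 0 0.024" --pt "0 0 0.032" --pt "0 0 0.038" --pt "0 0 0.038" --spin '[0, 0, 0, 0, 0, 0]' --hand '[-1, -1, -1, -1, -1, -1]'

```text
t: 18.8
tool_pos: [0.5705, 0.2361, 0.131]
tool_rot: [-0.002, 0.131, 0.991, -0.001]
force: [-0.4, -0.3, -1.4]
opening: 0.307
```

Emit:
send_rows --pt "-0.001 0 0.006" --pt "-0.001 0 0.012" --pt "-0.001 0 0.014" --pt "-0.001 0 0.014" --spin '[0, 0, 0, 0]' --hand '[-1, -1, -1, -1]'

```text
t: 19.3
tool_pos: [0.5709, 0.236, 0.1239]
tool_rot: [-0.002, 0.131, 0.991, -0.001]
force: [0.1, 0.4, -1.7]
opening: 0.305
```

Emit:
send_rows --pt "0 0 0.003" --pt "0 0 0.006" --pt "0 0 0.006" --spin '[0, 0, 0]' --hand '[-1, -1, -1]'

```text
t: 19.68
tool_pos: [0.5708, 0.236, 0.1208]
tool_rot: [-0.003, 0.131, 0.991, -0.001]
force: [-0.3, 0.2, -2.0]
opening: 0.306
```

Emit:
send_rows --pt "0 0 0.003" --pt "0 0 0.006" --pt "0 0 0.006" --spin '[0, 0, 0]' --hand '[-1, -1, -1]'

```text
t: 20.05
tool_pos: [0.5707, 0.2359, 0.1176]
tool_rot: [-0.003, 0.131, 0.991, -0.001]
force: [0.4, 0.1, -1.4]
opening: 0.309
```

Emit:
send_rows --pt "0 0 0.003" --pt "0 0 0.006" --pt "0 0 0.006" --spin '[0, 0, 0]' --hand '[-1, -1, -1]'

```text
t: 20.42
tool_pos: [0.5706, 0.2359, 0.1144]
tool_rot: [-0.003, 0.131, 0.991, -0.001]
force: [-0.5, 0.3, -1.8]
opening: 0.305
```

Emit:
send_rows --pt "-0.001 0 0.003" --pt "-0.001 0 0.006" --pt "-0.001 0 0.006" --spin '[0, 0, 0]' --hand '[-1, -1, -1]'

```text
t: 20.8
tool_pos: [0.571, 0.2357, 0.1113]
tool_rot: [-0.003, 0.131, 0.991, -0.001]
force: [-0.4, -0.3, -2.1]
opening: 0.306
```

Emit:
send_rows --pt "0 0 0.003" --pt "0 0 0.006" --pt "0 0 0.006" --spin '[0, 0, 0]' --hand '[-1, -1, -1]'

```text
t: 21.18
tool_pos: [0.5708, 0.2357, 0.1081]
tool_rot: [-0.003, 0.131, 0.991, -0.001]
force: [-0.3, 0.1, -2.5]
opening: 0.307
```

Emit:
send_rows --pt "0 0 0.003" --pt "0 0 0.006" --pt "0 0 0.006" --spin '[0, 0, 0]' --hand '[-1, -1, -1]'

```text
t: 21.55
tool_pos: [0.5708, 0.2356, 0.1049]
tool_rot: [-0.003, 0.131, 0.991, -0.001]
force: [0.0, -0.2, -2.3]
opening: 0.308
```

Emit:
send_rows --pt "-0.001 0 0.003" --pt "-0.001 0 0.006" --pt "-0.001 0 0.006" --spin '[0, 0, 0]' --hand '[-1, -1, -1]'

```text
t: 21.92
tool_pos: [0.5711, 0.2355, 0.1018]
tool_rot: [-0.003, 0.131, 0.991, -0.001]
force: [0.3, -0.4, -1.5]
opening: 0.303
```

The tube is now 52 mm deep, past the range where a stub would stop it. I'll keep going slowly down to the sprung bottom, expected at TCP z of about 0.089.

Emit:
send_rows --pt "0 0 0.005" --pt "0 0 0.01" --pt "0 0 0.014" --pt "0 0 0.016" --pt "0 0 0.016" --spin '[0, 0, 0, 0, 0]' --hand '[-1, -1, -1, -1, -1]'

```text
t: 22.55
tool_pos: [0.571, 0.2354, 0.0936]
tool_rot: [-0.003, 0.131, 0.991, -0.001]
force: [-0.4, 0.2, -1.4]
opening: 0.31
```

Emit:
send_rows --pt "0 0 0.002" --pt "0 0 0.004" --pt "0 0 0.004" --spin '[0, 0, 0]' --hand '[-1, -1, -1]'

```text
t: 22.92
tool_pos: [0.5709, 0.2355, 0.0916]
tool_rot: [-0.003, 0.131, 0.991, -0.001]
force: [0.3, -0.6, -2.1]
opening: 0.309
```

Emit:
send_rows --pt "0 0 0.002" --pt "0 0 0.004" --pt "0 0 0.004" --spin '[0, 0, 0]' --hand '[-1, -1, -1]'

```text
t: 23.3
tool_pos: [0.5709, 0.2355, 0.0895]
tool_rot: [-0.003, 0.131, 0.991, -0.001]
force: [0.2, -0.1, -1.7]
opening: 0.304
```

Emit:
send_rows --pt "0 0 0.002" --pt "0 0 0.003" --pt "0 0 0.003" --spin '[0, 0, 0]' --hand '[-1, -1, -1]'

```text
t: 23.68
tool_pos: [0.5711, 0.2355, 0.0882]
tool_rot: [-0.003, 0.131, 0.991, -0.001]
force: [-0.9, -0.0, 3.6]
opening: 0.306
```

Emit:
send_rows --pt "0 0 0.002" --pt "0 0 0.003" --pt "0 0 0.003" --spin '[0, 0, 0]' --hand '[-1, -1, -1]'

```text
t: 24.05
tool_pos: [0.5712, 0.2355, 0.0872]
tool_rot: [-0.003, 0.131, 0.991, -0.001]
force: [-1.7, -0.2, 6.5]
opening: 0.308
```

At 8.4 N the bottom gives about 3 to 4 N per mm, which matches the spring. Now I'll release the tube.

Emit:
send_rows --pt "0 0 0" --pt "0 0 0" --pt "0 0 0" --pt "0 0 0" --pt "0 0 0" --spin '[0, 0, 0, 0, 0]' --hand '[-0.2, 0, 0, 0, 0]'

```text
t: 24.68
tool_pos: [0.5712, 0.2355, 0.0871]
tool_rot: [-0.003, 0.131, 0.991, -0.001]
force: [-0.3, 0.2, 0.3]
opening: 0.499
```

Emit:
send_rows --pt "0 0 -0.02" --pt "0 0 -0.06" --pt "0 0 -0.12" --pt "0 0 -0.2" --pt "0 0 -0.25" --pt "0 0 -0.25" --pt "0 0 -0.25" --spin '[0, 0, 0, 0, 0, 0, 0]' --hand '[0, 0, 0, 0, 0, 0, 0]'

```text
t: 25.55
tool_pos: [0.5716, 0.2355, 0.2117]
tool_rot: [-0.003, 0.131, 0.991, -0.001]
force: [-1.1, 0.6, -0.6]
opening: 0.504
```

```bash
python3 - <<'E'
from h import *
from scipy.optimize import least_squares
for n in('wrist','scene','side'):
    s=shot(n,n+'_e.png'); V,U=np.mgrid[0:400,0:640]; P=pts(s,U,V); px=s['pixels'].astype(int)
    gm=(px[...,1]>px[...,0]+25)&(px[...,1]>px[...,2]+15)&(s['z_map']>0)&(np.hypot(P[...,0]-.571,P[...,1]-.236)<.03)
    q=P[gm]; 
    if len(q)<5: print(n,'none');continue
    zt=np.percentile(q[:,2],95); print(n,len(q),'top z',zt)
    t=gm&(P[...,2]>zt-.006); ys,xs=np.nonzero(t); 
    w=plane(s,(xs.min()+xs.max())/2,(ys.min()+ys.max())/2,.125); print(w)
    if n=='wrist': cv2.imwrite('pics/ze.png',cv2.resize(s['pixels'][100:300,200:440,::-1],(720,600)))
st=manip.get_state(); print(st['t'],st['tool_pos'],st['force'],st['opening'])
E
```

```text
wrist 1215 top z 0.12799079901881508
[0.56898027 0.23573272 0.125     ]
scene 189 top z 0.12683781145232723
[0.57369046 0.2377963  0.125     ]
side 107 top z 0.12590008629446858
[0.57084196 0.22638014 0.125     ]
25.7 [0.57143944 0.23542468 0.21102598] [-0.17158516 -0.14179344  0.58195525] 0.5002986853634452
```

View pics/ze.png

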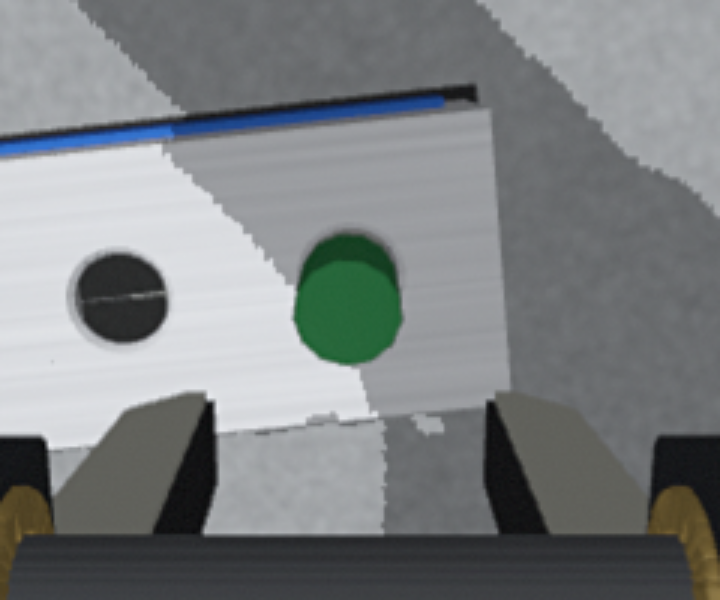

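View pics/side_e.png

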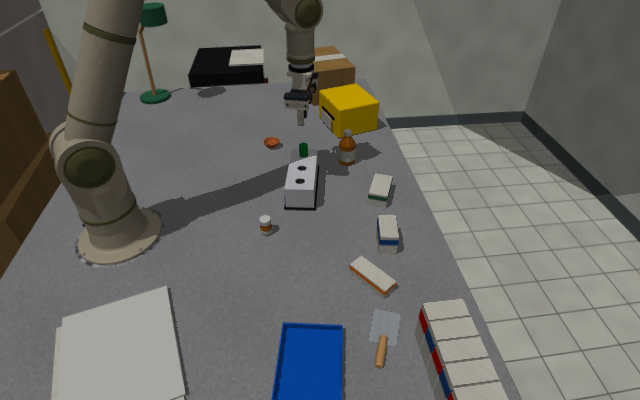

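The tube stands upright in well_2 with only its cap showing. Its top measures 0.126 to 0.128 m against 0.125 expected, and the wrist camera is known to read about 2 mm high. The gripper is clear and nothing else has moved, so I'm handing in.

```bash
python3 -c "
from h import *
print(manip.job_done())"
```

```text
the job is handed in; nothing more can be done
None
```

The green-capped tube is pressed home and released in well_2, the left well seen from the robot, and the job is handed in. It reports no verdict.

- **Feeling the wells:** well_0 stopped the tube about 35 mm deep at roughly 8 N, and well_1 about 48 mm deep at roughly 10 N. I backed out of both. Well_2 let it through to the sprung bottom at about 65 mm. I pressed about 8 N there, the bottom gave about 1.3 mm, and I let go and lifted clear.
- **Final checks:**
  - The tube is upright in well_2 and free of the gripper.
  - The scene and side cameras put its top at 0.126–0.127 m, against 0.125 m expected when home. The wrist camera read 0.128 m, in line with the roughly 2 mm it had read high on the block.
  - The other things on the counter look where they were in the side picture, judged by eye only.
- **Disagreement:** the rough side-camera estimate of the tube's centre was about 9 mm off in y from the wrist camera. I put that down to a partly hidden cap, because the wrist camera and the release position agree with the well's centre to about 2 mm.

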